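Eject the data cartridge and gather all three in the tote's yellow corner

TASK

Push the orange ejector slide of the reader dock so that the cartridge in its slot drops into the blue tote beside it. Then lift the tote by its black carrying bar, well clear of the desk, and tip it until all three cartridges have slid together into the yellow corner. Finish while still holding the tote in the air, tipped about 35 degrees with the yellow corner lowest, and leave the mug, mouse and power adapter alone.

Things in the scene. Friction and masses are not known exactly. Their poses are not given: they have to be found in the camera images.
- dock: Fixed black and grey cartridge reader dock, 90 mm (its x) by 120 mm (its y), 64 mm tall; origin on the desk, z up. It spans y from -50 mm (open slot, towards the tote) to +70 mm. A 27 mm wide channel, floor at height 50 mm, runs along y at x = 0; a clear window (top at 67 mm, y -50 to -18 mm) covers the cartridge.
- ejector (a joint): Orange ejector slide: 0 at rest, 0.060 m at its end stop; grows as the tab is pushed along the dock's -y (towards the tote). A spring returns it when let go (1.5 N at rest, 5.1 N fully in). The cartridge drops out near the end stop, where the pusher stands 22 mm out over the tote's rim: let the slide return before lifting the tote.
- ejector_tab (a point): Centre of the tab's push face (looking along the dock's +y), 85 mm above the desk, moving with the slide; axes as the dock's. The tab is an upright orange plate, 26 mm (x) by 8 mm (y), its top 97 mm above the desk, standing out of the dock's 64 mm top. The air behind it is free.
- tote_grip (a point): Centre of the black carrying bar of the blue open tote, 100 mm above its underside. Tote axes: x along the bar and long side, y across, z up. Bar 14 mm wide (y), 22 mm tall, 208 mm long, fingers free on both sides. It stands about 4 mm from the dock's slot side, its +y side to the dock. The yellow corner is at -x, -y.
- tote_corner (a point): Inner floor corner of the tote in the yellow corner: 96 mm along -x, 66 mm along -y and 96 mm below tote_grip; axes as tote_grip.
- tote: The whole blue tote: origin at the centre of its underside, 100 mm below tote_grip, same axes. 200 x 140 mm outside, walls 45 mm tall and 4 mm thick, floor 4 mm thick, 0.2 to 0.4 kg; a flat upright at each end carries the bar.
- cart_a_center (a point): a white rectangular data cartridge, 24 x 32 x 10 mm, 18 g, red patch on top; the point is its centre, x along the 24 mm side, y along the 32 mm side, z up. At the start it lies in the dock's slot, behind the clear window. Slippery on the tote (friction about 0.15 to 0.22): it slides freely at a tilt of 30 degrees or more towards a corner.
- cart_b_center (a point): a white rectangular data cartridge, 24 x 32 x 10 mm, 18 g, red patch on top; the point is its centre, x along the 24 mm side, y along the 32 mm side, z up. Loose in the tote, as slippery as the first.
- cart_c_center (a point): a white rectangular data cartridge, 24 x 32 x 10 mm, 18 g, red patch on top; the point is its centre, x along the 24 mm side, y along the 32 mm side, z up. Loose in the tote, as slippery as the first.
- mug_mid (a point): Bystander: blue ceramic mug, 80 mm across, 95 mm tall; the point is on its axis half-way up. Leave it alone.
- mouse_mid (a point): Bystander: black computer mouse, 105 x 60 x 32 mm; the point is its centre. Leave it alone.
- adapter_mid (a point): Bystander: black power adapter brick, 125 x 55 x 32 mm; the point is its centre. Leave it alone.
There are look-alikes about, which are no part of the job. Leave any green look-alike of the part that bears cart_c_center alone. What is shaped like the dock but purple is not meant.

How it is judged:
On the way, in this order (a step that is already met when the one before it is completed fails the run):
1. the ejector has been pushed in and the cartridge from the dock lies inside the tote, the tote still standing on the desk (x of cart_a_center in the frame of tote_grip between -0.097 and 0.097 m and y of cart_a_center in the frame of tote_grip between -0.067 and 0.067 m and z of cart_a_center in the frame of tote_grip between -0.1 and -0.06 m and height (world z) of tote below 0.01 m), for 0.1 s.
2. the tote is lifted off the desk (height (world z) of each of tote_corner, tote above 0.02 m), for 0.2 s.
At the end, for the whole second after the job is handed in: Fingers alone hold the tote (over 2 N), still, its yellow inner corner over 30 mm above the desk; tipped 20 to 57 degrees, its x and y axes each rising at least 7 degrees (yellow corner lowest); all three cartridge centres inside, within 85 mm of that corner (x of cart_a_center in the frame of tote_grip between -0.097 and 0.097 m and y of cart_a_center in the frame of tote_grip between -0.067 and 0.067 m and z of cart_a_center in the frame of tote_grip between -0.1 and -0.06 m and distance between each of cart_a_center, cart_b_center, cart_c_center and tote_corner below 0.085 m and linear speed of tote below 0.03 m/s and angle between tote_grip's own z axis and vertical between 0.35 and 1 rad and angle between tote_grip's own x axis and vertical below 1.45 rad and angle between tote_grip's own y axis and vertical below 1.45 rad and height (world z) of tote_corner above 0.03 m and contact force between the fingers and tote above 2 N and contact force between tote and dock below 0.2 N); the arm keeps its last pose, push and grip.
It fails at once if the mug is moved more than 20 mm (distance of mug_mid from where it was at the start of the episode above 0.02 m).
It fails at once if the mouse is moved more than 20 mm (distance of mouse_mid from where it was at the start of the episode above 0.02 m).
It fails at once if the adapter is moved more than 20 mm (distance of adapter_mid from where it was at the start of the episode above 0.02 m).
It also fails if it takes over 64 s, if anything falls off the work surface, if the arm or the gripper's body presses on something with over 40 N, if the wrist force passes 120 N, or if a joint passes its speed limit or range.

ROBOT

A 6-joint arm with a two-finger parallel gripper is mounted at the origin on the work surface. World frame = base frame: x ahead of the robot, y to its left, z up, the work surface at z = 0. Lengths are in m, angles in rad, forces in N, time in s.
With the tool pointing down it reaches from about 0.35 to 0.975 m from the base axis. Payload 4.9 kg.
Tool frame: the origin (TCP) lies midway between the tips of the shut fingers; the grasp point (between the pads) lies 19 mm behind it (manip.pinch_z is the x of the grasp point in the tool frame, in m); x points along the fingers, y is the direction in which the jaws open and shut, and the axes are right-handed (so a half turn about x gives the same grasp; the last joint's range is limited). The gripper opens to 85 mm and grips with 20 to 120 N. Pads are 22 mm wide; open, the fingers measure 114 mm over their backs; the gripper's body (76 mm by 85 mm) begins 54 mm behind the grasp point. The pads swing forward as they close: fully open they stand 13 mm farther back than shut.
Start: joints at [1.117, 0.053, 1.613, -0, 1.476, -0.119], TCP at [0.205, 0.59, 0.231] pointing down, gripper open.
Joint ranges: [-3.01, 3.01], [-1.01, 2.22], [0.06, 2.58], [-1.02, 4.17], [0.09, 2.62], [-3.14, 3.14]. Speed limits (rad/s): [2.57, 2.57, 3.14, 3.14, 3.14, 3.14].

INTERFACE

Orientations are given as a unit quaternion [w, x, y, z].
In Python, from plant import sensors, cams, workorder, manip gives the robot as it stands.
- The arm moves only by the tool drive_tool, never from a script. Its argument "series" is a list of rows, each an object of numbers: "x", "y", "z": the shift along the tool's x, y, z in units of 25 mm (1.0 is 25 mm); "ax", "ay", "az": the turn, a rotation vector about the tool's x, y, z in units of 5 degrees (1.0 is 5 degrees). A call has 1 to 5 rows; each row is the pose to reach, as a shift and turn from the pose commanded when the call began, along the tool's axes at that moment; what a row does not reach only later rows make up. A row lasts 1/12 s, in which the tool goes at most 41.7 mm and 7.16 degrees, less where a joint would pass 70% of its speed; a pose out of reach is approached as far as the arm can. A call with a gripper value outside its range is refused whole. "hand" is the opening, from 0 (shut) to 1 (fully open), set as the call begins (left out, the last holds). The fingers move at their own pace and stop on an object; the grip force is fixed at half the most. Time passes only in rows, so rows that repeat a pose let the fingers close. It gives the time, the measured TCP pose, the force and the opening at its end, in the units of the state.
- sensors.state(): the state, without advancing time (a new reading comes with each control period).
- cams.grab_frame(name): name is "side" or "top"; returns a dict with "img" (480x640x3 uint8, blue, green, red), "camera_matrix" (3x3 intrinsics, pixels), "cam_to_world" (4x4, takes a point from camera to world coordinates). Camera axes: x right, y down, z forward; pixel columns grow to the right and rows downward; lengths in m; the calibration is good to about 2 mm. A picture is of the moment at which its call begins. There is no depth.
- workorder.job_done(): hands the job in, once; it reports no verdict.
The state is a dict: "time": time; "joint_pos": joint angles; "joint_vel": joint speeds; "joint_efforts": joint torques, N m; "tool_pos": TCP position; "tool_rot": TCP orientation; "contact_force": force on the tool from outside, world axes, zero at the start; "ft_torque": the same for the moment, N m; "gripper_width": opening from 0.0 (shut) to 1.0 (fully open).
Only numpy, scipy, OpenCV 4.12 (cv2) and the standard library are available. Lean on these libraries where they do the work, as an engineer would, in place of code of your own. Each camera call takes 0.05 s, during which the arm holds its last target.

## Working session

There is one attempt and no reset: what is moved stays moved. The work goes in short steps, Python scripts to look and compute and a tool call to move; the robot and the scene stay as the last step left them, time stands still between calls to the robot, and variables do not carry over. Pictures are saved under pics/ and viewed, and the job is handed in when it is done.

Besides the shell and the picture viewer there is one more tool, called after "Emit:" as name([rows], argument=value, ...), one row to a line, values as JSON. drive_tool: Moves the arm, as the interface text tells. Its arguments: {"type":"object","properties":{"series":{"type":"array","items":{"type":"object","properties":{"x":{"type":"number"},"y":{"type":"number"},"z":{"type":"number"},"ax":{"type":"number"},"ay":{"type":"number"},"az":{"type":"number"}}}},"hand":{"type":"number"}},"required":["series"]}

```bash
ls; mkdir -p pics; python3 - <<'E'
from plant import sensors,cams,workorder,manip
import cv2,numpy as np
print(manip.pinch_z, sensors.state())
np.set_printoptions(precision=4,suppress=True)
for n in("side","top"):
    f=cams.grab_frame(n); cv2.imwrite(f"pics/{n}0.png",f["img"]); print(n,f["camera_matrix"],f["cam_to_world"])
    np.savez(f"cal_{n}.npz",K=f["camera_matrix"],T=f["cam_to_world"])
E
```

```text
pics
-0.0187 {'time': 0.0, 'joint_pos': array([ 1.11699354e+00,  5.33688079e-02,  1.61429870e+00, -3.44053747e-06,
        1.47599537e+00, -1.18992367e-01]), 'joint_vel': array([ 0.00108134,  0.00106868, -0.0003613 ,  0.0007039 , -0.00111156,
       -0.00047561]), 'joint_efforts': array([-2.90627404e-04, -3.93690956e+01, -3.70175529e+01, -1.74523120e-04,
        7.05780520e-03, -1.93313508e-05]), 'tool_pos': array([0.20508934, 0.58973194, 0.2300528 ]), 'tool_rot': array([ 0.69701578,  0.1171186 ,  0.697427  , -0.11852353]), 'contact_force': array([-0.91951799,  0.33508215, -0.18097532]), 'ft_torque': array([ 0.04296237, -0.01974266, -0.0018901 ]), 'gripper_width': 1.0036308626406756}
side [[446.598    0.     321.9575]
 [  0.     446.598  239.8061]
 [  0.       0.       1.    ]] [[ 0.948  -0.1593  0.2757  0.2843]
 [-0.3179 -0.5231  0.7908 -0.6868]
 [ 0.0183 -0.8373 -0.5465  0.5835]
 [ 0.      0.      0.      1.    ]]
top [[561.8342   0.     324.6017]
 [  0.     561.8342 242.2834]
 [  0.       0.       1.    ]] [[ 0.0264 -0.9928  0.117   0.3641]
 [-0.9996 -0.0271 -0.0048  0.0301]
 [ 0.0079 -0.1169 -0.9931  1.4932]
 [ 0.      0.      0.      1.    ]]
```

View pics/side0.png

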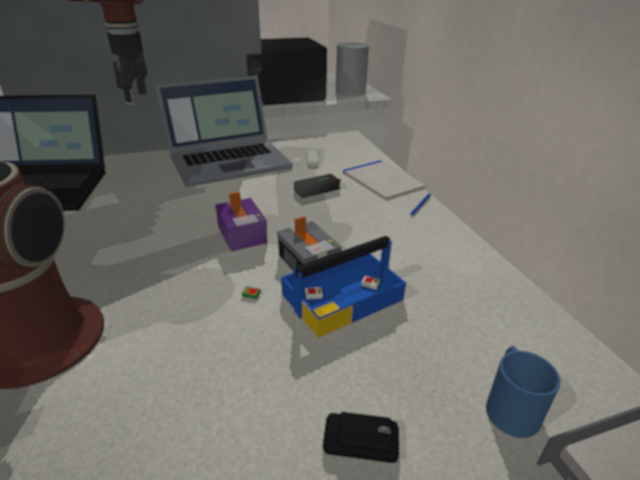

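View pics/top0.png

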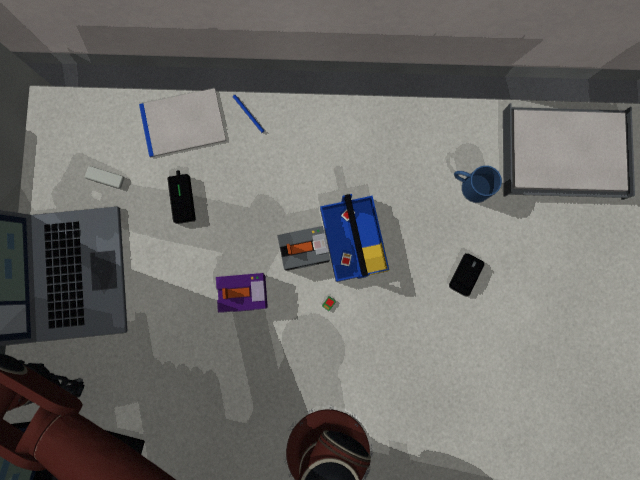

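```bash
python3 - <<'E'
import cv2
a=cv2.imread("pics/top0.png")[170:310,260:420]; cv2.imwrite("pics/top0c.png",cv2.resize(a,(800,700))[:600] if 0 else cv2.resize(a,(685,600),interpolation=cv2.INTER_CUBIC))
a=cv2.imread("pics/side0.png")[180:340,220:430]; cv2.imwrite("pics/side0c.png",cv2.resize(a,(787,600),interpolation=cv2.INTER_CUBIC))
E
```

```text
(no output)
```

View pics/top0c.png

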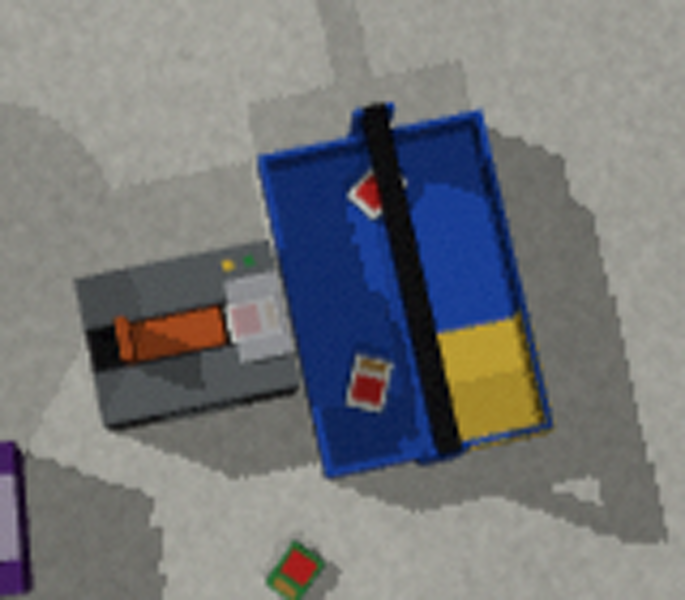

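View pics/side0c.png

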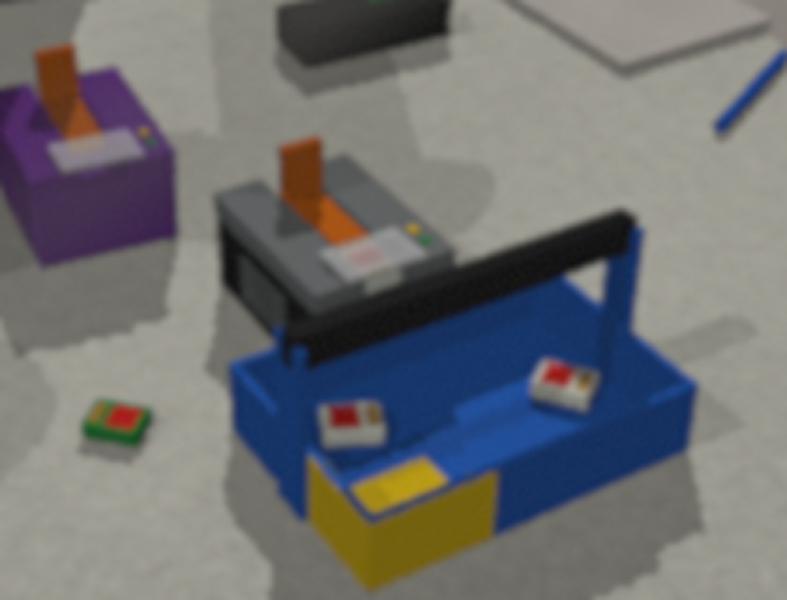

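```bash
cat > h.py <<'E'
import numpy as np
def load(n):
    d=np.load(f"cal_{n}.npz"); return d["K"],d["T"]
def pix2w(n,u,v,z):
    K,T=load(n); d=T[:3,:3]@np.linalg.solve(K,[u,v,1]); return T[:3,3]+d*(z-T[2,3])/d[2]
def proj(n,P):
    K,T=load(n); p=T[:3,:3].T@(np.asarray(P)-T[:3,3]); p=K@p; return p[:2]/p[2]
E
python3 - <<'E'
from h import *
np.set_printoptions(precision=4,suppress=True)
s=160/685
def c(u,v,z): return pix2w("top",260+u*s,170+v*140/600,z)
def cs(u,v,z): return pix2w("side",220+u*210/787,180+v*160/600,z)
R=[c(*p,.045) for p in((260,157),(484,113),(551,428),(329,476))]
for r in R: print(r)
print("c",sum(R)/4)
for a,b in((0,1),(1,2),(2,3),(3,0)): d=R[b]-R[a]; print(np.linalg.norm(d),np.degrees(np.arctan2(d[1],d[0])))
B=[c(*p,.111) for p in((378,105),(447,455))]; print("bar",B,(B[0]+B[1])/2, np.linalg.norm(B[0]-B[1]),np.degrees(np.arctan2(*(B[0]-B[1])[1::-1])))
D=[c(*p,.064) for p in((77,280),(108,426),(297,388),(265,243))]
print("dock",D); 
for a,b in((0,1),(1,2),(2,3),(3,0)): d=D[b]-D[a]; print(np.linalg.norm(d),np.degrees(np.arctan2(d[1],d[0])))
print("tab top",c(125,318,.097),c(130,360,.097))
print("side rim",cs(232,365,.045),cs(692,383,.045),cs(372,520,.045))
print("side bar",cs(300,328,.111),cs(625,215,.111), cs(300,150,.097),cs(281,145,.097),cs(321,140,.097))
E
```

```text
[0.6283 0.0357 0.045 ]
[ 0.6594 -0.1007  0.045 ]
[ 0.4675 -0.1443  0.045 ]
[ 0.4351 -0.0111  0.045 ]
c [ 0.5476 -0.0551  0.045 ]
0.1399147541957645 -77.14749635217149
0.1967471999387853 -167.20173310316534
0.13712101021675024 103.69840620618551
0.19878876188742944 13.608378308339072
bar [array([ 0.6489, -0.0327,  0.111 ]), array([ 0.4457, -0.0767,  0.111 ])] [ 0.5473 -0.0547  0.111 ] 0.20798206734693897 12.228326313938549
dock [array([0.5471, 0.1431, 0.064 ]), array([0.4603, 0.1216, 0.064 ]), array([0.4859, 0.0098, 0.064 ]), array([0.5726, 0.0312, 0.064 ])]
0.08951977317474016 -166.05846075482594
0.1146785172158737 -77.06316148841908
0.0892655188690217 13.882134017392923
0.11477579206074229 102.8107210021942
tab top [0.5213 0.1117 0.097 ] [0.4968 0.108  0.097 ]
side rim [ 0.4387 -0.0117  0.045 ] [ 0.6616 -0.0965  0.045 ] [ 0.4719 -0.1437  0.045 ]
side bar [ 0.4573 -0.0765  0.111 ] [ 0.6472 -0.0317  0.111 ] [0.5096 0.1041 0.097 ] [0.5007 0.1127 0.097 ] [0.5243 0.1115 0.097 ]
```

```bash
cat >> h.py <<'E'
from scipy.spatial.transform import Rotation as Rn
def pose():
    from plant import sensors
    s=sensors.state(); q=s["tool_rot"]; return s,np.array(s["tool_pos"]),Rn.from_quat([q[1],q[2],q[3],q[0]])
YAW=13.1
def Rdown(yaw=YAW,sign=1):
    a=np.radians(yaw); x=np.array([0,0,-1.]); y=sign*np.array([-np.sin(a),np.cos(a),0]); return Rn.from_matrix(np.c_[x,y,np.cross(x,y)])
def delta(P,R):
    s,p,r=pose(); d=r.inv().apply(np.asarray(P)-p)/.025; a=(r.inv()*R).as_rotvec(degrees=True)/5
    print("t",round(s["time"],2),"pos",p.round(4),"shift",d.round(3),"turn",a.round(3),"F",s["contact_force"].round(1),"g",round(s["gripper_width"],3))
E
python3 - <<'E'
from h import *
s,p,r=pose(); print(r.as_matrix().round(3))
for sg in(1,-1): delta([.498,.158,.23],Rdown(sign=sg))
E
```

```text
[[-0.001  0.329  0.944]
 [-0.002  0.944 -0.329]
 [-1.    -0.002 -0.   ]]
t 0.1 pos [0.2051 0.5898 0.2302] shift [  0.027 -12.462  16.74 ] turn [-6.457 -0.008  0.02 ] F [-0.6  0.  -0.1] g 0.997
t 0.1 pos [0.2051 0.5898 0.2302] shift [  0.027 -12.462  16.74 ] turn [2.9543e+01 2.7000e-02 1.1000e-02] F [-0.6  0.  -0.1] g 0.997
```

Emit:
drive_tool([
  {"x":-0.3,"y":-0.95,"z":1.2,"ax":-1.3},
  {"x":-0.6,"y":-1.9,"z":2.4,"ax":-2.6},
  {"x":-0.9,"y":-2.8,"z":3.6,"ax":-3.9},
  {"x":-1,"y":-3.7,"z":4.8,"ax":-5.2},
  {"x":-1,"y":-4.6,"z":6,"ax":-6.457},
], hand=0)

```text
schema error: expected keys x, y, z, ax, ay, az
```

```bash
python3 -c "
from h import *
delta([.498,.158,.2],Rdown())"
```

```text
t 0.1 pos [0.2051 0.5898 0.2302] shift [  1.227 -12.46   16.74 ] turn [-6.457 -0.008  0.02 ] F [-0.6  0.  -0.1] g 0.997
```

Emit:
drive_tool([
  {"x":-0.3,"y":-0.95,"z":1.2,"ax":-1.3,"ay":0,"az":0},
  {"x":-0.6,"y":-1.9,"z":2.4,"ax":-2.6,"ay":0,"az":0},
  {"x":-0.9,"y":-2.8,"z":3.6,"ax":-3.9,"ay":0,"az":0},
  {"x":-1,"y":-3.7,"z":4.8,"ax":-5.2,"ay":0,"az":0},
  {"x":-1,"y":-4.6,"z":6,"ax":-6.457,"ay":0,"az":0},
], hand=0)

```text
time: 0.52
tool_pos: [0.3099, 0.4311, 0.2569]
tool_rot: [0.703, -0.083, 0.702, 0.083]
contact_force: [1.5, -0.2, 0.4]
gripper_width: 0.305
```

```bash
python3 -c "
from h import *
delta([.498,.158,.2],Rdown())"
```

```text
t 0.52 pos [0.3099 0.4311 0.2569] shift [  2.275 -12.377   4.771] turn [ 0.073  0.012 -0.006] F [ 1.5 -0.2  0.4] g 0.305
```

Emit:
drive_tool([
  {"x":0,"y":-1.5,"z":0.6,"ax":0,"ay":0,"az":0},
  {"x":0,"y":-3,"z":1.2,"ax":0,"ay":0,"az":0},
  {"x":0,"y":-4.5,"z":1.7,"ax":0,"ay":0,"az":0},
  {"x":0,"y":-6,"z":2.3,"ax":0,"ay":0,"az":0},
  {"x":0,"y":-7,"z":2.7,"ax":0,"ay":0,"az":0},
])

```text
time: 0.93
tool_pos: [0.4157, 0.2744, 0.2559]
tool_rot: [0.703, -0.08, 0.703, 0.08]
contact_force: [0.1, 0.5, -0.7]
gripper_width: 0.001
```

```bash
python3 -c "
from h import *
delta([.498,.158,.2],Rdown())"
```

```text
t 0.93 pos [0.4157 0.2744 0.2559] shift [ 2.239 -5.276  2.162] turn [-0.022 -0.002  0.011] F [ 0.1  0.5 -0.7] g 0.001
```

Emit:
drive_tool([
  {"x":0.4,"y":-1.4,"z":0.6,"ax":0,"ay":0,"az":0},
  {"x":0.8,"y":-2.8,"z":1.2,"ax":0,"ay":0,"az":0},
  {"x":1.2,"y":-4,"z":1.7,"ax":0,"ay":0,"az":0},
  {"x":1.6,"y":-5.2,"z":2.15,"ax":0,"ay":0,"az":0},
  {"x":2.2,"y":-5.2,"z":2.15,"ax":0,"ay":0,"az":0},
])

```text
time: 1.35
tool_pos: [0.4992, 0.1587, 0.2015]
tool_rot: [0.704, -0.08, 0.702, 0.078]
contact_force: [-0.2, 0.1, 0.3]
gripper_width: -0.003
```

Emit:
drive_tool([
  {"x":0,"y":0,"z":0,"ax":0,"ay":0,"az":0},
  {"x":0,"y":0,"z":0,"ax":0,"ay":0,"az":0},
])

```text
time: 1.52
tool_pos: [0.4955, 0.1625, 0.1999]
tool_rot: [0.701, -0.08, 0.704, 0.08]
contact_force: [0.1, -0.2, 0.4]
gripper_width: -0.001
```

```bash
python3 -c "
from h import *
delta([.498,.158,.08],Rdown())
from plant import cams
import cv2
for n,(a,b,c,d) in dict(side=(120,320,180,450),top=(140,320,240,480)).items():
    im=cams.grab_frame(n)['img'][a:b,c:d]; cv2.imwrite(f'pics/{n}1.png',cv2.resize(im,None,fx=2.9,fy=2.9,interpolation=2))"
```

```text
t 1.52 pos [0.4955 0.1625 0.1999] shift [ 4.797 -0.201  0.071] turn [-0.006 -0.037 -0.005] F [ 0.1 -0.2  0.4] g -0.001
```

View pics/side1.png

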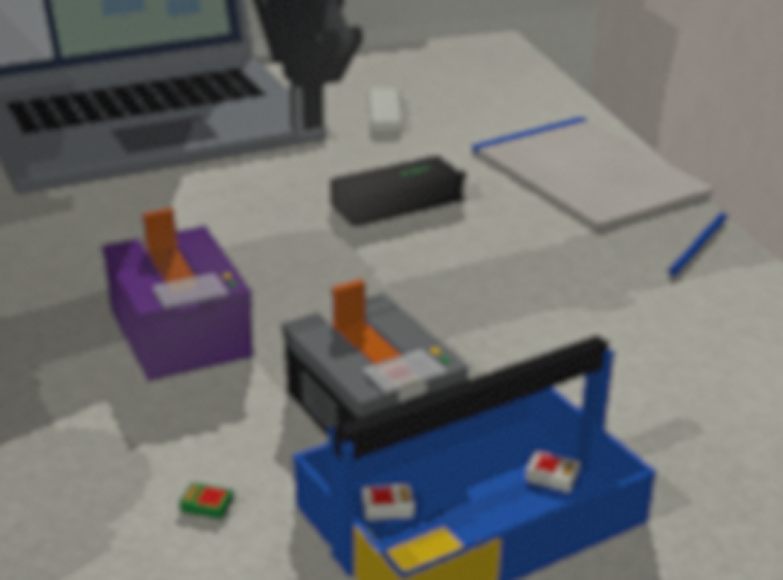

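View pics/top1.png

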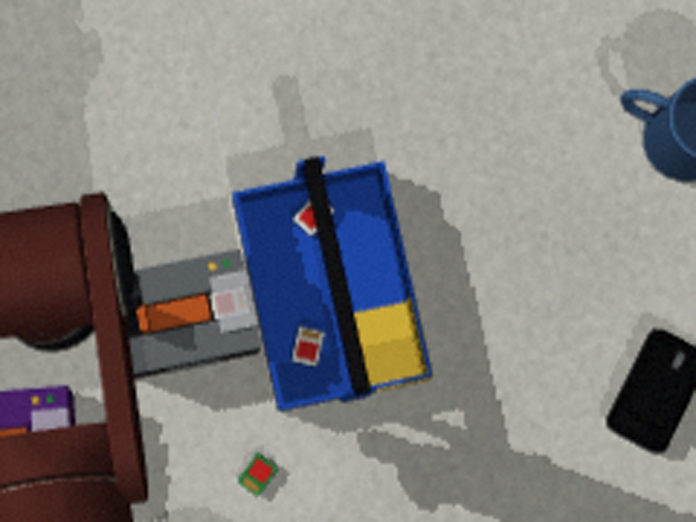

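```bash
python3 -c "
from h import *
print((proj('side',[.4955,.1625,.2])-[180,120])*2.9)"
```

```text
[305.81766659 131.25920911]
```

Emit:
drive_tool([
  {"x":1.5,"y":0,"z":0.07,"ax":0,"ay":0,"az":0},
  {"x":3,"y":0,"z":0.07,"ax":0,"ay":0,"az":0},
  {"x":4.2,"y":0,"z":0.07,"ax":0,"ay":0,"az":0},
  {"x":4.87,"y":0,"z":0.07,"ax":0,"ay":0,"az":0},
  {"x":4.87,"y":0,"z":0.07,"ax":0,"ay":0,"az":0},
])

```text
time: 2.03
tool_pos: [0.4948, 0.1637, 0.0757]
tool_rot: [0.7, -0.081, 0.705, 0.081]
contact_force: [-0.6, -0.2, -0.3]
gripper_width: 0.001
```

Emit:
drive_tool([
  {"x":0,"y":-0.25,"z":0,"ax":0,"ay":0,"az":0},
  {"x":0,"y":-0.5,"z":0,"ax":0,"ay":0,"az":0},
  {"x":0,"y":-0.75,"z":0,"ax":0,"ay":0,"az":0},
  {"x":0,"y":-1,"z":0,"ax":0,"ay":0,"az":0},
  {"x":0,"y":-1,"z":0,"ax":0,"ay":0,"az":0},
])

```text
time: 2.45
tool_pos: [0.5053, 0.1378, 0.0813]
tool_rot: [0.704, -0.08, 0.701, 0.08]
contact_force: [0.4, 0.3, -0.3]
gripper_width: 0.001
```

Emit:
drive_tool([
  {"x":0,"y":-0.3,"z":0,"ax":0,"ay":0,"az":0},
  {"x":0,"y":-0.6,"z":0,"ax":0,"ay":0,"az":0},
  {"x":0,"y":-0.9,"z":0,"ax":0,"ay":0,"az":0},
  {"x":0,"y":-1.2,"z":0,"ax":0,"ay":0,"az":0},
  {"x":0,"y":-1.4,"z":0,"ax":0,"ay":0,"az":0},
])

```text
time: 2.87
tool_pos: [0.5123, 0.1042, 0.08]
tool_rot: [0.703, -0.08, 0.702, 0.081]
contact_force: [0.3, 3.3, 1.7]
gripper_width: -0.001
```

```bash
cat > look.py <<'E'
import sys
from h import *
from plant import cams
import cv2
k=sys.argv[1]
for n,(a,b,c,d) in dict(side=(120,320,180,450),top=(140,320,240,480)).items():
    im=cams.grab_frame(n)['img'][a:b,c:d]; cv2.imwrite(f'pics/{n}{k}.png',cv2.resize(im,None,fx=2.9,fy=2.9,interpolation=2))
s,p,r=pose(); print(p.round(4),s["contact_force"].round(2)); d=p[:2]-[.5196,.0642];a=np.radians(13.2);print("dock local",d@[np.cos(a),np.sin(a)],d@[-np.sin(a),np.cos(a)])
E
python3 look.py 2
```

```text
[0.5123 0.1042 0.0799] [-0.52  3.08  2.59]
dock local 0.0019914427246426757 0.04058284839593967
```

View pics/side2.png

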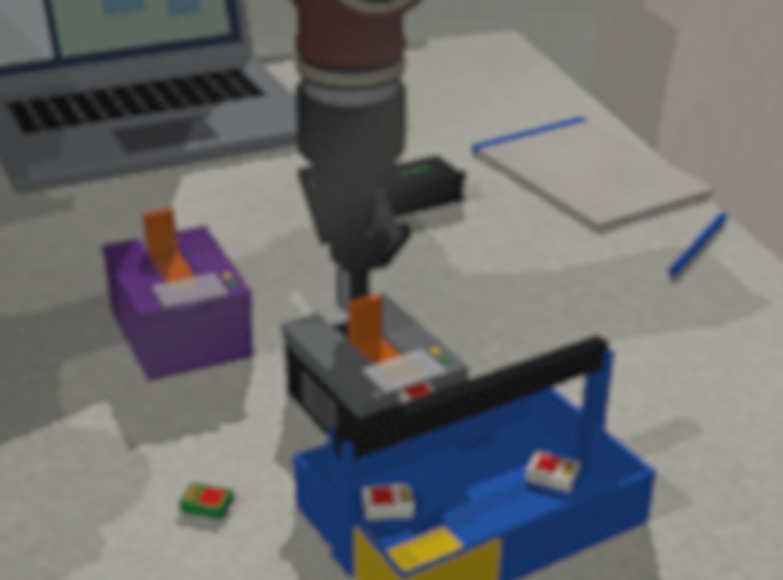

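Emit:
drive_tool([
  {"x":0,"y":-0.3,"z":0,"ax":0,"ay":0,"az":0},
  {"x":0,"y":-0.6,"z":0,"ax":0,"ay":0,"az":0},
  {"x":0,"y":-0.9,"z":0,"ax":0,"ay":0,"az":0},
  {"x":0,"y":-1.1,"z":0,"ax":0,"ay":0,"az":0},
  {"x":0,"y":-1.1,"z":0,"ax":0,"ay":0,"az":0},
])

```text
time: 3.38
tool_pos: [0.5184, 0.0773, 0.0797]
tool_rot: [0.703, -0.08, 0.702, 0.08]
contact_force: [0.2, 4.1, 3.1]
gripper_width: 0.0
```

```bash
python3 look.py 3
```

```text
[0.5183 0.078  0.0797] [0.66 5.32 2.94]
dock local 0.0018606983291828679 0.013691461201708143
```

View pics/side3.png

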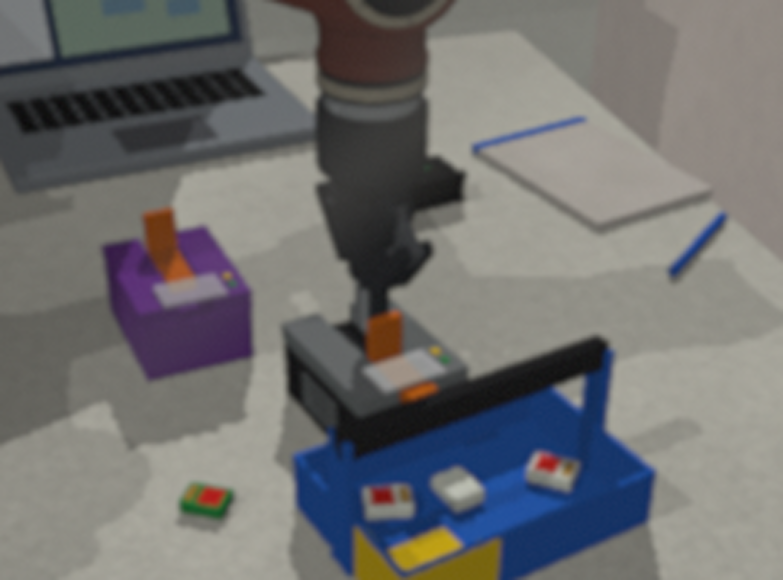

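Emit:
drive_tool([
  {"x":0,"y":0.6,"z":0,"ax":0,"ay":0,"az":0},
  {"x":0,"y":1.2,"z":0,"ax":0,"ay":0,"az":0},
  {"x":0,"y":1.9,"z":0,"ax":0,"ay":0,"az":0},
  {"x":0,"y":2.6,"z":0,"ax":0,"ay":0,"az":0},
  {"x":0,"y":3.2,"z":0,"ax":0,"ay":0,"az":0},
])

```text
time: 3.9
tool_pos: [0.4988, 0.1558, 0.0786]
tool_rot: [0.702, -0.082, 0.703, 0.08]
contact_force: [-0.3, 0.2, -0.3]
gripper_width: -0.001
```

Emit:
drive_tool([
  {"x":-1,"y":0,"z":0,"ax":0,"ay":0,"az":0},
  {"x":-2.5,"y":0,"z":0,"ax":0,"ay":0,"az":0},
  {"x":-4,"y":0,"z":0,"ax":0,"ay":0,"az":0},
  {"x":-5,"y":0,"z":0,"ax":0,"ay":0,"az":0},
  {"x":-5,"y":0,"z":0,"ax":0,"ay":0,"az":0},
], hand=1)

```text
time: 4.32
tool_pos: [0.503, 0.1556, 0.2113]
tool_rot: [0.706, -0.081, 0.699, 0.08]
contact_force: [1.1, -0.0, 1.1]
gripper_width: 0.708
```

```bash
python3 look.py 4;python3 -c "
from h import *
delta([.5475,-.055,.2],Rdown())"
```

```text
[0.5002 0.1553 0.2052] [-0.94  0.1  -0.91]
dock local 0.0019386928918917118 0.09311002701890461
t 4.42 pos [0.5002 0.1553 0.2052] shift [ 0.226 -8.621 -0.065] turn [-0.001  0.015  0.023] F [-0.9  0.1 -0.9] g 0.873
```

View pics/side4.png

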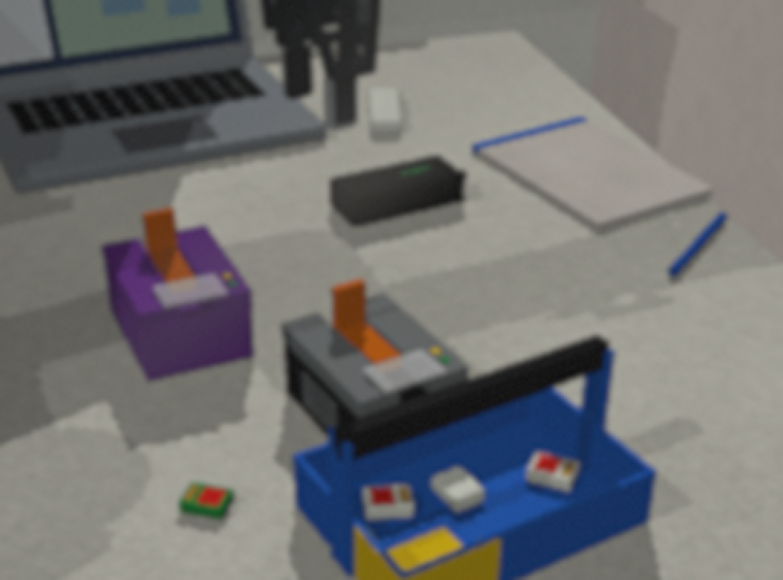

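View pics/top4.png

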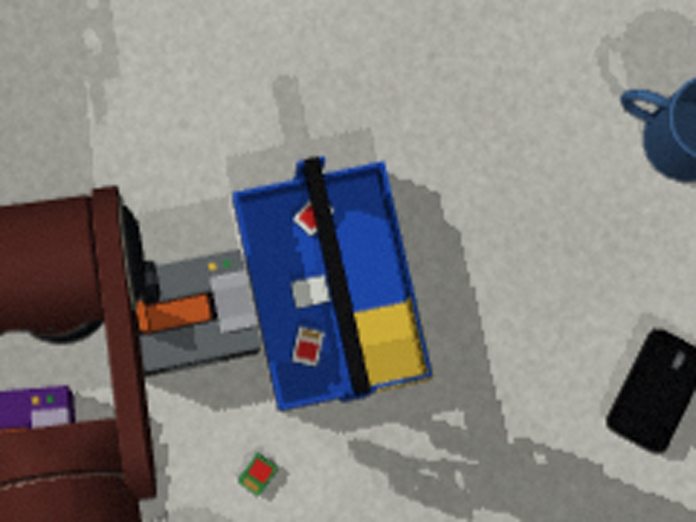

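Emit:
drive_tool([
  {"x":0,"y":-1.6,"z":-0.06,"ax":0,"ay":0,"az":0},
  {"x":0,"y":-3.2,"z":-0.06,"ax":0,"ay":0,"az":0},
  {"x":0,"y":-4.8,"z":-0.06,"ax":0,"ay":0,"az":0},
  {"x":0,"y":-6.4,"z":-0.06,"ax":0,"ay":0,"az":0},
  {"x":0,"y":-7.6,"z":-0.06,"ax":0,"ay":0,"az":0},
])

```text
time: 4.83
tool_pos: [0.5401, -0.0324, 0.2015]
tool_rot: [0.701, -0.08, 0.704, 0.08]
contact_force: [0.4, -0.5, 0.4]
gripper_width: 0.999
```

Emit:
drive_tool([
  {"x":0,"y":-0.7,"z":0,"ax":0,"ay":0,"az":0},
  {"x":0,"y":-1.02,"z":0,"ax":0,"ay":0,"az":0},
  {"x":0,"y":-1.02,"z":0,"ax":0,"ay":0,"az":0},
  {"x":0,"y":-1.02,"z":0,"ax":0,"ay":0,"az":0},
])

```text
time: 5.17
tool_pos: [0.5463, -0.0539, 0.2028]
tool_rot: [0.701, -0.08, 0.704, 0.081]
contact_force: [0.1, 0.7, 0.2]
gripper_width: 1.0
```

```bash
python3 -c "
from h import *
delta([.5475,-.055,.083],Rdown(13))"; python3 look.py 5
```

```text
t 5.17 pos [ 0.5463 -0.0539  0.2028] shift [ 4.793 -0.061  0.051] turn [ 0.017 -0.033 -0.017] F [0.1 0.7 0.2] g 1.0
[ 0.5467 -0.0531  0.2037] [ 0.53 -0.04 -0.37]
dock local -0.00043156951989642493 -0.12039482219119087
```

View pics/side5.png

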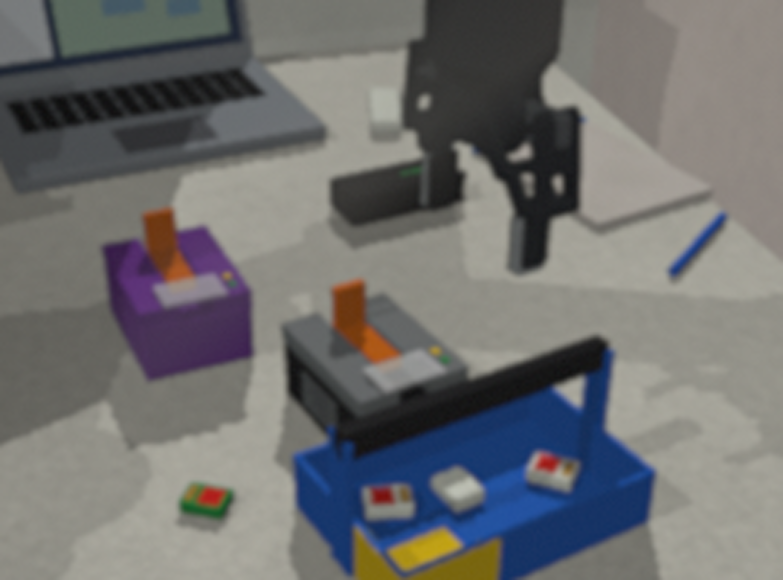

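Emit:
drive_tool([
  {"x":1.4,"y":-0.05,"z":0.03,"ax":0,"ay":0,"az":0},
  {"x":2.8,"y":-0.05,"z":0.03,"ax":0,"ay":0,"az":0},
  {"x":4,"y":-0.05,"z":0.03,"ax":0,"ay":0,"az":0},
  {"x":4.85,"y":-0.05,"z":0.03,"ax":0,"ay":0,"az":0},
  {"x":4.85,"y":-0.05,"z":0.03,"ax":0,"ay":0,"az":0},
])

```text
time: 5.68
tool_pos: [0.5438, -0.053, 0.0774]
tool_rot: [0.699, -0.08, 0.706, 0.083]
contact_force: [-1.0, 0.3, -0.7]
gripper_width: 0.999
```

Emit:
drive_tool([
  {"x":0,"y":0,"z":0,"ax":0,"ay":0,"az":0},
  {"x":0,"y":0,"z":0,"ax":0,"ay":0,"az":0},
  {"x":0,"y":0,"z":0,"ax":0,"ay":0,"az":0},
  {"x":0,"y":0,"z":0,"ax":0,"ay":0,"az":0},
  {"x":0,"y":0,"z":0,"ax":0,"ay":0,"az":0},
], hand=0)

```text
time: 6.1
tool_pos: [0.5494, -0.0556, 0.0851]
tool_rot: [0.703, -0.081, 0.701, 0.08]
contact_force: [-0.4, 0.4, -0.4]
gripper_width: 0.303
```

Emit:
drive_tool([
  {"x":0,"y":0,"z":0,"ax":0,"ay":0,"az":0},
  {"x":0,"y":0,"z":0,"ax":0,"ay":0,"az":0},
  {"x":0,"y":0,"z":0,"ax":0,"ay":0,"az":0},
  {"x":0,"y":0,"z":0,"ax":0,"ay":0,"az":0},
  {"x":0,"y":0,"z":0,"ax":0,"ay":0,"az":0},
], hand=0)

```text
time: 6.52
tool_pos: [0.5489, -0.0554, 0.0845]
tool_rot: [0.703, -0.081, 0.702, 0.081]
contact_force: [-1.6, 2.1, 5.4]
gripper_width: 0.153
```

```bash
python3 look.py 6
```

```text
[ 0.5489 -0.0554  0.0845] [-1.01  2.74  5.86]
dock local 0.0012436899458053462 -0.12310602844004355
```

View pics/side6.png

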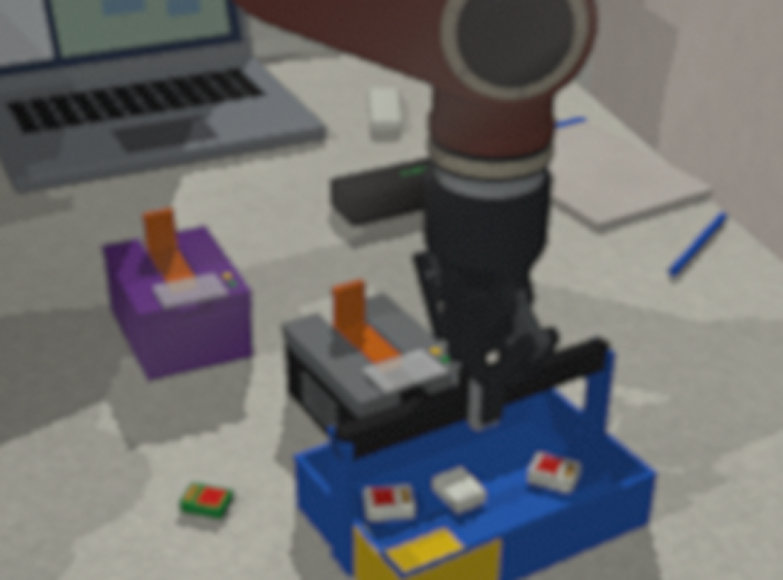

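Emit:
drive_tool([
  {"x":-0.15,"y":0,"z":0,"ax":0,"ay":0,"az":0},
  {"x":-0.4,"y":0,"z":0,"ax":0,"ay":0,"az":0},
  {"x":-0.8,"y":0,"z":0,"ax":0,"ay":0,"az":0},
  {"x":-1.2,"y":0,"z":0,"ax":0,"ay":0,"az":0},
  {"x":-1.6,"y":0,"z":0,"ax":0,"ay":0,"az":0},
])

```text
time: 7.03
tool_pos: [0.5482, -0.0554, 0.1242]
tool_rot: [0.702, -0.081, 0.703, 0.081]
contact_force: [0.4, 0.5, -2.9]
gripper_width: 0.152
```

Emit:
drive_tool([
  {"x":-0.5,"y":0,"z":0,"ax":0,"ay":0,"az":0},
  {"x":-1.1,"y":0,"z":0,"ax":0,"ay":0,"az":0},
  {"x":-1.8,"y":0,"z":0,"ax":0,"ay":0,"az":0},
  {"x":-2.5,"y":0,"z":0,"ax":0,"ay":0,"az":0},
  {"x":-3.2,"y":0,"z":0,"ax":0,"ay":0,"az":0},
])

```text
time: 7.45
tool_pos: [0.5483, -0.0554, 0.2053]
tool_rot: [0.703, -0.081, 0.702, 0.081]
contact_force: [0.4, 1.1, -3.0]
gripper_width: 0.153
```

Emit:
drive_tool([
  {"x":-0.7,"y":0,"z":0,"ax":0,"ay":0,"az":0},
  {"x":-1.4,"y":0,"z":0,"ax":0,"ay":0,"az":0},
  {"x":-2.1,"y":0,"z":0,"ax":0,"ay":0,"az":0},
  {"x":-2.7,"y":0,"z":0,"ax":0,"ay":0,"az":0},
  {"x":-3.0,"y":0,"z":0,"ax":0,"ay":0,"az":0},
])

```text
time: 7.87
tool_pos: [0.5492, -0.0556, 0.2823]
tool_rot: [0.704, -0.081, 0.701, 0.08]
contact_force: [0.9, -0.6, -2.0]
gripper_width: 0.156
```

```bash
sed -i 's/side=(120,320,180,450)/side=(20,320,180,480)/;s/top=(140,320,240,480)/top=(110,320,240,480)/;s/fx=2.9,fy=2.9/fx=2,fy=2/' look.py; python3 look.py 7; python3 -c "
from h import *
s,p,r=pose(); print(r.as_matrix().round(3)); print(s['joint_pos'].round(2), s['ft_torque'].round(2))
k=Rn.from_euler('z',13,degrees=True).apply([1,-1,0])/2**.5
print('axis tool',r.inv().apply(k)*7)
t=Rn.from_rotvec(k*np.radians(35)); print('x,y axes z', t.apply(Rn.from_euler('z',13,degrees=True).apply(np.eye(3)))[:,2])
"
```

```text
[ 0.5492 -0.0556  0.2812] [-0.25 -1.26 -3.29]
dock local 0.0014423819228969546 -0.12338839096243677
[[ 0.004 -0.227  0.974]
 [-0.001  0.974  0.227]
 [-1.    -0.002  0.004]]
[-0.24 -0.15  1.73 -0.    1.56 -2.04] [-0.02 -0.02  0.01]
axis tool [ 0.03061744 -4.95851583  4.94086869]
x,y axes z [0.40557979 0.40557979 0.81915204]
```

View pics/side7.png

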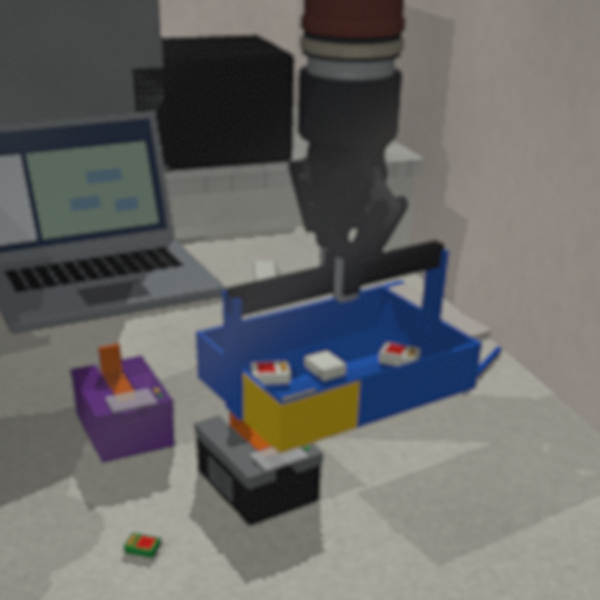

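Emit:
drive_tool([
  {"x":0,"y":0,"z":0,"ax":0,"ay":-0.4,"az":0.4},
  {"x":0,"y":0,"z":0,"ax":0,"ay":-0.9,"az":0.9},
  {"x":0,"y":0,"z":0,"ax":0,"ay":-1.4,"az":1.4},
  {"x":0,"y":0,"z":0,"ax":0,"ay":-1.9,"az":1.9},
  {"x":0,"y":0,"z":0,"ax":0,"ay":-2.4,"az":2.4},
])

```text
time: 8.38
tool_pos: [0.5476, -0.0553, 0.277]
tool_rot: [0.759, 0.003, 0.63, 0.162]
contact_force: [0.0, -0.1, -4.1]
gripper_width: 0.15
```

```bash
python3 look.py 8; python3 -c "
from h import *
s,p,r=pose(); print(r.as_matrix().round(3)); print(s['joint_pos'].round(2), s['ft_torque'].round(2))"
```

```text
[ 0.5468 -0.0565  0.2761] [-0.44 -1.19 -3.38]
dock local -0.001052864220550009 -0.12368451501041404
[[ 0.151 -0.24   0.959]
 [ 0.248  0.948  0.198]
 [-0.957  0.208  0.203]]
[-0.39 -0.22  1.81  0.29  1.5  -2.2 ] [-0.32  0.2  -0.  ]
```

View pics/side8.png

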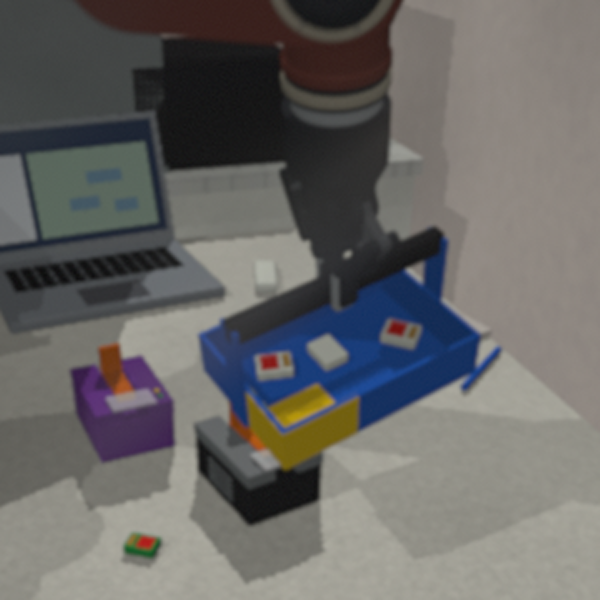

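Right direction; now on to about 35–36°, then hold.

Emit:
drive_tool([
  {"x":-0.2,"y":0,"z":0,"ax":0,"ay":-0.5,"az":0.5},
  {"x":-0.4,"y":0,"z":0,"ax":0,"ay":-1.1,"az":1.1},
  {"x":-0.6,"y":0,"z":0,"ax":0,"ay":-1.7,"az":1.7},
  {"x":-0.8,"y":0,"z":0,"ax":0,"ay":-2.3,"az":2.3},
  {"x":-0.8,"y":0,"z":0,"ax":0,"ay":-2.7,"az":2.7},
])

```text
time: 8.9
tool_pos: [0.545, -0.0609, 0.2974]
tool_rot: [0.804, 0.095, 0.532, 0.248]
contact_force: [0.5, -0.6, -3.0]
gripper_width: 0.151
```

Emit:
drive_tool([
  {"x":0,"y":0,"z":0,"ax":0,"ay":0,"az":0},
  {"x":0,"y":0,"z":0,"ax":0,"ay":0,"az":0},
  {"x":0,"y":0,"z":0,"ax":0,"ay":0,"az":0},
  {"x":0,"y":0,"z":0,"ax":0,"ay":0,"az":0},
  {"x":0,"y":0,"z":0,"ax":0,"ay":0,"az":0},
])

```text
time: 9.32
tool_pos: [0.5454, -0.0599, 0.2977]
tool_rot: [0.804, 0.094, 0.532, 0.248]
contact_force: [-0.8, -0.0, -2.1]
gripper_width: 0.149
```

Emit:
drive_tool([
  {"x":0,"y":0,"z":0,"ax":0,"ay":0,"az":0},
  {"x":0,"y":0,"z":0,"ax":0,"ay":0,"az":0},
  {"x":0,"y":0,"z":0,"ax":0,"ay":0,"az":0},
  {"x":0,"y":0,"z":0,"ax":0,"ay":0,"az":0},
  {"x":0,"y":0,"z":0,"ax":0,"ay":0,"az":0},
])

```text
time: 9.73
tool_pos: [0.5452, -0.0603, 0.2974]
tool_rot: [0.804, 0.095, 0.532, 0.248]
contact_force: [0.6, 0.9, -3.9]
gripper_width: 0.15
```

```bash
python3 look.py 9; python3 -c "
from h import *
s,p,r=pose(); print(r.as_matrix().round(3)); print(s['joint_pos'].round(2), s['ft_torque'].round(2), s['gripper_width'])"
```

```text
[ 0.5452 -0.0604  0.2974] [-0.95  0.51 -2.91]
dock local -0.0035338869322613154 -0.12711583050974384
[[ 0.311 -0.298  0.902]
 [ 0.5    0.859  0.112]
 [-0.808  0.416  0.416]]
[-0.56 -0.26  1.88  0.63  1.53 -2.39] [-0.61  0.32  0.02] 0.15175003818684618
```

View pics/side9.png

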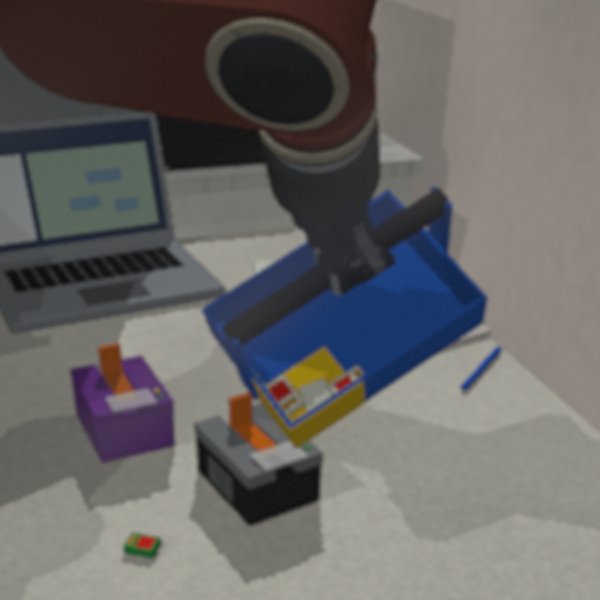

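View pics/top9.png

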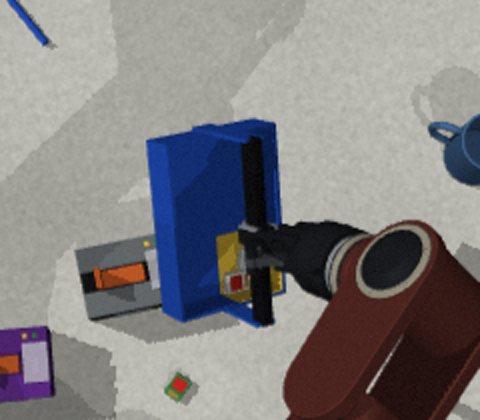

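```bash
python3 -c "
import cv2
from plant import cams
im=cams.grab_frame('side')['img'];cv2.imwrite('pics/side10.png',cv2.resize(im[170:260,280:400],(800,600),interpolation=2))"
```

```text
(no output)
```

View pics/side10.png

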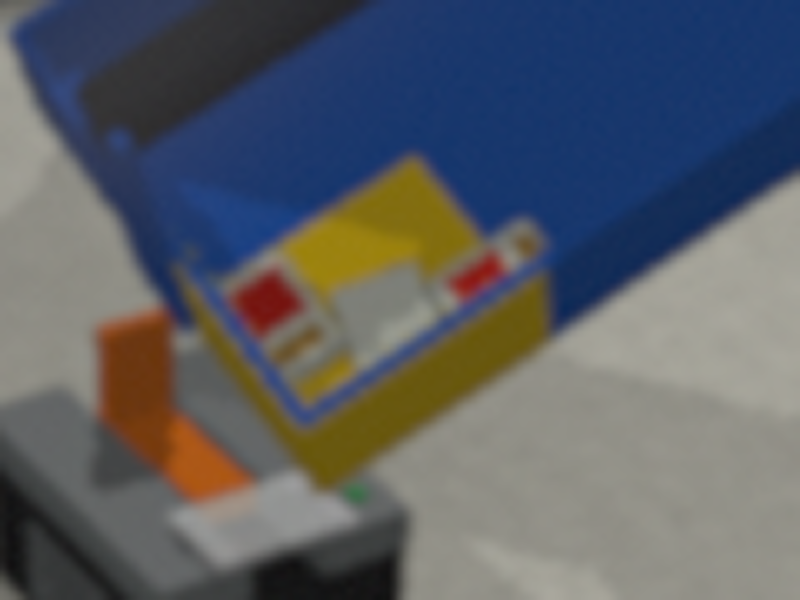

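```bash
python3 - <<'E'
from h import *
s,p,r=pose(); M=r.as_matrix(); R=np.c_[M[:,2],M[:,1],-M[:,0]]; g=p+M[:,0]*-.0187
# refine with rim corner (-100,-70,-55)
def px(u,v): return 280+u*120/800,170+v*90/600
K,T=load("side")
def ray(u,v,z):
    d=R.T@(T[:3,:3]@np.linalg.solve(K,[*px(u,v),1])); o=R.T@(T[:3,3]-g); return (o+d*(z-o[2])/d[2])
print("rim corner",ray(305,420,-.055),"outer (-.1,-.07)")
off=ray(305,420,-.055)-[-.1,-.07,-.055]
c=np.array([-.096,-.066,-.096])
for n,u,v in(("L",285,315),("M",385,305),("R",492,265),("Rfar",545,240)):
    q=ray(u,v,-.086)-off; q[2]=-.091; print(n,q.round(4),np.linalg.norm(q-c).round(4))
print("corner world z",(g+R@c)[2],"tilt",np.degrees(np.arccos(R[2,2])),np.degrees(np.arcsin(R[2,:2])))
E
```

```text
rim corner [-0.09615957 -0.0699837  -0.055     ] outer (-.1,-.07)
L [-0.0837 -0.0299 -0.091 ] 0.0385
M [-0.0614 -0.043  -0.091 ] 0.0418
R [-0.033  -0.0502 -0.091 ] 0.0652
Rfar [-0.018  -0.0525 -0.091 ] 0.0793
corner world z 0.1675173688892163 tilt 36.05822100587885 [24.595174   24.59565492]
```

```bash
python3 -c "
from plant import workorder,sensors
print(workorder.job_done()); s=sensors.state(); print(s['time'],s['tool_pos'],s['gripper_width'])"
```

```text
the job is handed in; nothing more can be done
None
the job is handed in; nothing more can be done
```

I pushed the ejector slide until the cartridge dropped into the tote, then let it spring back. I lifted the tote by its bar and tipped it towards the yellow corner. I handed the job in at about 10 s of the 64 s allowed, still holding the tote in the air; the system gave no verdict.

**Last checks, all within limits:**

| Check | Measured | Limit |
|---|---|---|
| Tilt | 36° | 20–57° |
| Rise of x and y axes | about 24.6° each | at least 7° |
| Yellow corner above desk | about 0.167 m | over 0.03 m |
| Cartridge centres to yellow corner | about 39, 42 and 65 mm | under 85 mm |

- **Grip:** the gripper opening was steady at 0.15, which matches the bar's width. I had no direct reading of finger force.
- **Bystanders:** I never went near the mug, mouse or adapter, and the adapter and the green and purple look-alikes looked unmoved in the pictures.
- **Disagreements:** the tote's rim corner measured about 4 mm off along the bar compared with the tool pose, probably because the grip is slightly off-centre. I corrected the distances for it. I also stopped the push when the cartridge dropped, short of a clear end-stop reading.
- **Cartridge A:** it landed upside down, which the criteria don't forbid.

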